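Set the dial padlock, draw it open and lift it off the hasp

TASK

The dark wooden tool case on the bench is locked with a dial padlock; its combination is four: turn the dial until its white line stands four clicks anticlockwise (seen from above) from the long tick beside the shackle. Then draw the lock's body back against the staple until the shackle is fully open, work the shackle's free leg out of the staple and lift the lock off, and finish still holding it, open and with the dial face up, steady and at least 10 cm above the case. Leave everything else lying where it is.

Things in the scene. Friction and masses are not known exactly. Their poses are not given: they have to be found in the camera images.
- case: Dark wooden tool case fixed to the bench, 200 (x) x 300 (y) x 70 mm high; origin at the centre of its underside, +x to its back. Flat top: front half a fixed rail, back half the lid, flush with it. A steel hasp strap (2.2 mm high, 14 mm wide) lies along x from the lid to the staple. It does not move.
- staple (a point): Centre of the eye of the staple, 13 mm above the case top: a steel arch of 5 mm round bar, posts 10 mm from this point either way along case x, top 28 mm above the case. The eye looks along case y; the shackle's free leg passes through it. It is fixed to the case.
- lock: Steel dial padlock, 0.37 kg, loose, flat on the case rail. Body 50 (its x) x 52 (its y) x 27 mm (z), flat sides; origin at the centre of its underside, +z up to the dial, +x to the shackle. At the start +x lies along case +y and the staple is 34 mm ahead (32 to 36) and 14 mm to lock +y; a few mm of play.
- free_end (a point): End of the shackle's free leg (7 mm bar, 13 mm above the lock's underside, at lock y = +15 mm). Shut: inside the body, 19 mm ahead of the lock's origin in lock x; fully open: 40 mm ahead, so 15 mm clear of the body's face. With the staple in that gap the lock lifts straight up off it.
- bow (a point): Top of the shackle's bow (middle of the 7 mm bar), 52 mm ahead of the lock's origin shut, 73 mm open. Straight legs 12 mm, then a half circle. When the body is drawn back along its -x the bow catches on the staple after some 10 mm, and 21 mm more opens the shackle if the dial is set.
- dial (a joint): Turn of the dial, rad about lock +z, positive anticlockwise from above; stops at -3.1 and 3.1. 0: its white line points at the one long tick on the body, towards the shackle. A light detent (0.04 N m) clicks at each of 12 ticks, every 0.5236 rad. Set at +2.094 (4 clicks): within 0.1 rad of that the shackle can be drawn, else it is blocked. Starts from -0.8 to 1.1.
- knob (a point): Middle of the dial's round knurled grip, on the dial's axis, 38.5 mm above the lock's underside: 26 mm across, 15 mm high (31 to 46 mm up). Under it the dial's flange, 36 mm across, with the white line, which runs on up the grip's side and along its top.
- shackle (a joint): How far the shackle is drawn out of the lock body, m: 0 shut, 0.021 fully open. It moves stiffly (2 N) and stays where it is left; its long leg, at lock y = -15 mm, always stays in the body.
- cherry_stick: Bystander: square stick of cherry wood, 53x174x20 mm, lying on the case lid.
- pencil: Bystander: green pencil, 136 mm long, lying on the left end of the case's front rail.
- turned_box: Bystander: small lidded turned wooden box, 57 mm across, 64 mm high, on the right part of the case lid.
- masking_tape: Bystander: roll of masking tape, 104 mm across, 25 mm high, on the bench.
- wax_bottle: Bystander: tall plastic wax bottle, 46x80x218 mm, on the bench at the right rear.
- ca_glue: Bystander: small dropper bottle, 33 mm across, 102 mm high, on the bench at the right.
- sanding_block: Bystander: cork sanding block, 100x123x29 mm, on the bench at the right.
Things that resemble listed ones, but are neither listed nor needed, are in the scene too. Leave any orange or pink look-alike of the lock alone.

How it is judged:
By the outcome, as a careful person would: the job done as asked, in the order asked, and still so for the second after the job is handed in, while the arm keeps its last pose, push and grip.
It also fails if it takes over 58 s, if anything falls off the work surface, if the arm or the gripper's body presses on something with over 40 N, if the wrist force passes 120 N, or if a joint passes its speed limit or range.

ROBOT

A 6-joint arm with a two-finger parallel gripper is mounted at the origin on a cart in front of the work surface, level with it; the furniture and walls round the work are solid. World frame = base frame: x ahead of the robot, y to its left, z up, the work surface at z = 0. Lengths are in m, angles in rad, forces in N, time in s.
With the tool pointing down it reaches from about 0.225 to 0.875 m from the base axis. Payload 3.4 kg.
Tool frame: the origin (TCP) lies at the very end of the fingers, on their centre line; the grasp point (between the pads) lies behind it (manip.grasp_offset is the z of the grasp point in the tool frame, in m); z points along the fingers, y is the line along which they close (so a half turn about z gives the same grasp; the last joint's range is limited). The gripper opens to 85 mm and grips with 20 to 120 N. Pads are 22 mm wide; open, the fingers measure 114 mm over their backs; the gripper's body (76 mm by 85 mm) begins 54 mm behind the grasp point. The pads swing forward as they close: fully open they stand 13 mm farther back than shut.
Start: joints at [1.042, 0.276, 1.505, -0, 1.361, -0.121], TCP at [0.228, 0.528, 0.231] pointing down, gripper open.
Joint ranges: [-2.89, 2.89], [-0.75, 2.08], [0.22, 2.7], [-1.18, 4.32], [0.11, 2.71], [-2.7, 2.7]. Speed limits (rad/s): [2.57, 2.57, 3.14, 3.14, 3.14, 3.14].

INTERFACE

Orientations are given as a unit quaternion [w, x, y, z].
In Python, from rig import manip gives the robot as it stands.
- The arm moves only by the shell command python3 -m pendant 'ROWS' [FORCE]. ROWS is JSON, a list of rows, each an object of numbers: "dx", "dy", "dz": the shift along the tool's x, y, z in m; "rx", "ry", "rz": the turn, a rotation vector about the tool's x, y, z in degrees; "hand": the finger opening in m, from 0 to 0.0854. In form: [{"dx": .., "dy": .., "dz": .., "rx": .., "ry": .., "rz": .., "hand": ..}, ...]. A call has 1 to 12 rows; each row shifts and turns the commanded pose from where the row before left it, along the tool's axes as they then stand; what a row does not reach is not made up. A row lasts 1/12 s, in which the tool goes at most 41.7 mm and 7.16 degrees, less where a joint would pass 70% of its speed; a pose out of reach is approached as far as the arm can. A call is refused whole if a number of a shift passes 0.0417 or a number of a turn 7.16, either way. A call with a gripper value outside its range is refused whole. The fingers move at their own pace and stop on an object; FORCE is the grip in N (left out, the last holds). Time passes only in rows, so rows that do not move let the fingers close. It gives the time, the measured TCP pose, the force, the opening and the grip force at its end, in the units of the state.
- manip.get_state(): the state, without advancing time (a new reading comes with each control period).
- manip.get_image(name): name is "scene" or "top" or "wrist"; returns a dict with "frame" (480x640x3 uint8, red, green, blue), "fx", "fy", "cx", "cy" (pixels), "distortion" ([k1, k2, p1, p2, k3] as OpenCV has them; the pictures are not rectified), "position" and "attitude" of the camera in the world; the wrist camera has in their place "mount" (4x4, takes a point from camera to tool coordinates, whose origin is the TCP and whose axes are the flange's). Camera axes: x right, y up, looking along -z (the intrinsics and any distortion apply to the point x, -y, -z); pixel columns grow to the right and rows downward; lengths in m; the calibration is good to about 2 mm. A picture is of the moment at which its call begins: read the wrist's pose just before it. There is no depth.
- manip.sign_off(): hands the job in; it is judged then, once.
The state is a dict: "clock": time; "qpos": joint angles; "qd": joint speeds; "effort": joint torques, N m; "position": TCP position; "ee_rot": TCP orientation; "contact_force": force on the tool from outside, world axes, zero at the start; "moment": the same for the moment, N m; "width": finger opening in m; "gripper_force": force on a finger pad.
Only numpy, scipy, OpenCV 4.12 (cv2) and the standard library are available. Lean on these libraries where they do the work, as an engineer would, in place of code of your own. Each camera call takes 0.05 s, during which the arm holds its last target. There are 200 camera calls.

## Working session

There is one attempt and no reset: what is moved stays moved. The work goes in short steps, Python scripts to look and compute and a shell command to move; the robot and the scene stay as the last step left them, time stands still between calls to the robot, and variables do not carry over. Pictures are saved under pics/ and viewed, at most 10 in all, crops included, and the job is handed in when it is done.

```bash
mkdir -p pics; ls; cat > h.py <<'E'
import numpy as np, cv2
from rig import manip
from scipy.spatial.transform import Rotation as R
def Rq(q): return R.from_quat([q[1],q[2],q[3],q[0]]).as_matrix()
def cam(name):
    s=manip.get_state(); im=manip.get_image(name)
    K=np.array([[im['fx'],0,im['cx']],[0,im['fy'],im['cy']],[0,0,1.]]);D=np.array(im['distortion'],float)
    if 'mount' in im:
        T=np.eye(4);T[:3,:3]=Rq(s['ee_rot']);T[:3,3]=s['position'];T=T@np.array(im['mount']);C=T[:3,3];A=T[:3,:3]
    else:
        C=np.array(im['position']);a=np.array(im['attitude']);A=a if a.shape==(3,3) else Rq(a)
    return dict(f=cv2.cvtColor(im['frame'],cv2.COLOR_RGB2BGR),K=K,D=D,C=C,A=A)
def plane(c,uv,z):
    p=cv2.undistortPoints(np.array(uv,float).reshape(-1,1,2),c['K'],c['D']).reshape(-1,2)
    d=np.c_[p[:,0],-p[:,1],-np.ones(len(p))]@c['A'].T
    return c['C']+d*((z-c['C'][2])/d[:,2])[:,None]
def proj(c,P):
    q=(np.array(P,float).reshape(-1,3)-c['C'])@c['A']; q=q*[1,-1,-1]
    return cv2.projectPoints(q,np.zeros(3),np.zeros(3),c['K'],c['D'])[0].reshape(-1,2)
E
python3 - <<'E'
from h import *
print(manip.get_state(), manip.grasp_offset)
for n in ['top','scene','wrist']:
    c=cam(n); cv2.imwrite(f'pics/{n}0.png',c['f']); print(n,c['C'],c['A'].round(3).tolist(),c['K'][0,0],c['D'])
E
```

```text
pics
{'clock': 0.0, 'qpos': array([ 1.04198944e+00,  2.76569683e-01,  1.50614211e+00,  3.40646856e-06,
        1.36071770e+00, -1.20978174e-01]), 'qd': array([-0.00210765, -0.00044035,  0.00033938, -0.00042521, -0.00018022,
       -0.00100418]), 'effort': array([ 3.23073473e-03, -4.16772366e+01, -2.45812923e+01,  2.42092965e-04,
        1.08660504e-02, -1.35759939e-05]), 'position': array([0.22777171, 0.5273729 , 0.23045059]), 'ee_rot': array([-2.94743709e-04,  2.02504391e-01,  9.79280924e-01, -8.69839304e-04]), 'contact_force': array([ 0.51333634, -0.69585383,  0.08274492]), 'moment': array([-0.00970579, -0.01603114,  0.01879599]), 'gripper_force': 0.0, 'width': 0.08540723466838972} -0.0187
top [ 0.33029484 -0.11599738  1.2953643 ] [[-0.006, 0.99, -0.142], [-1.0, -0.008, -0.01], [-0.011, 0.142, 0.99]] 449.22655170287123 [-0.03174408  0.          0.          0.          0.        ]
scene [-0.73817165 -0.34594852  0.85785122] [[0.177, 0.504, -0.845], [-0.984, 0.09, -0.152], [-0.0, 0.859, 0.512]] 596.6101855433435 [-0.06200351  0.          0.          0.          0.        ]
wrist [0.1558963  0.55879978 0.37252748] [[0.397, -0.873, -0.283], [0.918, 0.377, 0.124], [-0.002, -0.309, 0.951]] 330.92827698437503 [-0.01865509  0.          0.          0.          0.        ]
```

View pics/top0.png

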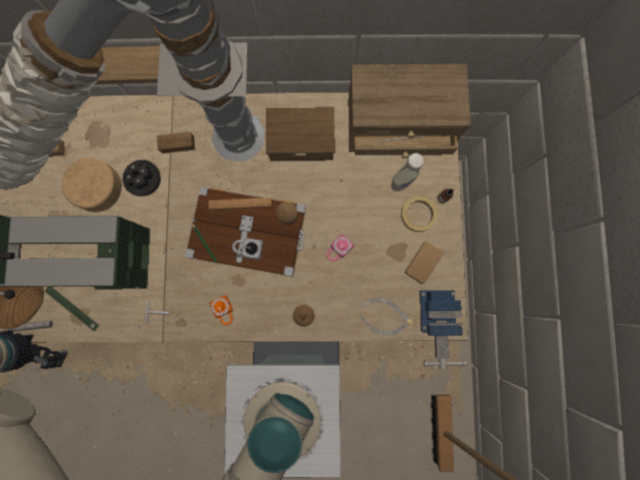

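View pics/scene0.png

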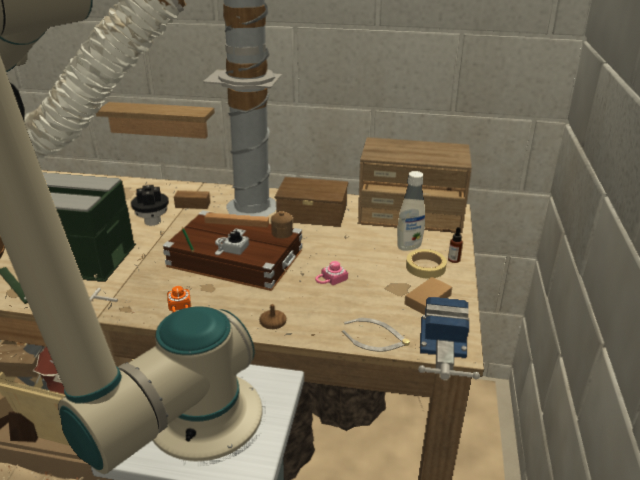

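Candidates: the steel lock with a black dial on the case at top (252,248) / scene (235,240). Look-alikes are the orange one at top (221,307) and the pink one at top (342,245). I choose the steel one and check it in a crop.

```bash
python3 - <<'E'
from h import *
c=cam('top')
a=cv2.resize(c['f'][180:285,180:315],None,fx=5.5,fy=5.5,interpolation=cv2.INTER_CUBIC)
cv2.imwrite('pics/crop1.png',a)
print(plane(c,[[252,248]],.11), plane(c,[[205,191],[305,208],[290,270],[190,252]],.07))
E
```

```text
[[0.47135053 0.07239862 0.11      ]] [[ 0.63837416  0.21380997  0.07      ]
 [ 0.5870854  -0.06741805  0.07      ]
 [ 0.41489539 -0.02611375  0.07      ]
 [ 0.46621632  0.25026486  0.07      ]]
```

View pics/crop1.png

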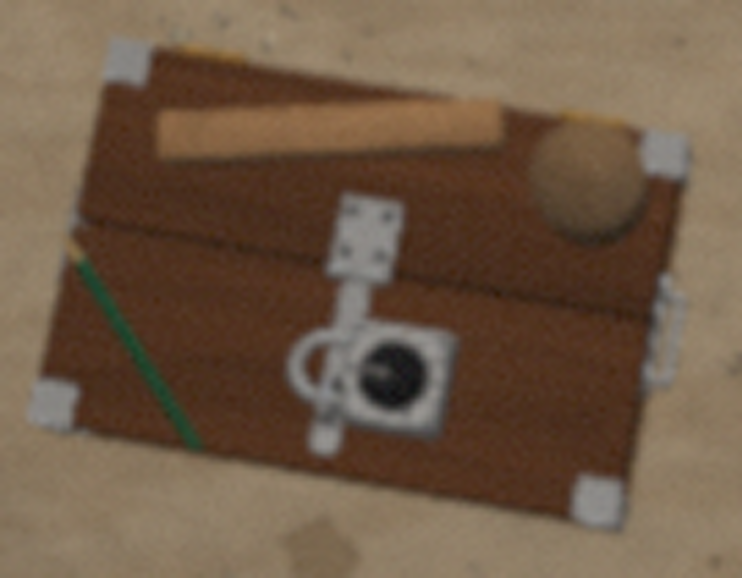

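The crop confirms the plain steel padlock with a black dial: body near crop (400,378), shackle to the left round the staple at (328,380), white line pointing roughly at the shackle. I'm moving over it for a close wrist view.

```bash
python3 -m pendant '[{"dx":-0.022,"dy":-0.0282},{"dx":-0.022,"dy":-0.0282},{"dx":-0.022,"dy":-0.0282},{"dx":-0.022,"dy":-0.0282},{"dx":-0.022,"dy":-0.0282},{"dx":-0.022,"dy":-0.0282},{"dx":-0.022,"dy":-0.0282},{"dx":-0.022,"dy":-0.0282}]'
python3 -m pendant '[{"dx":-0.0285,"dy":-0.012},{"dx":-0.0285,"dy":-0.012},{"dx":-0.0285,"dy":-0.012},{"dx":-0.0285,"dy":-0.012},{"dx":-0.0285,"dy":-0.012},{"dx":-0.0285,"dy":-0.012},{"dx":-0.0285,"dy":-0.012},{"dx":-0.0285,"dy":-0.012},{"dz":0.02},{"dz":0.02},{},{}]'
python3 - <<'E'
from h import *
c=cam('wrist'); cv2.imwrite('pics/w1.png',c['f']); s=manip.get_state();print(s['position'],s['qpos'])
E
```

```text
[0.22792346 0.52765906 0.23090594] [ 1.04201873e+00  2.76250179e-01  1.50545686e+00 -6.01072897e-06
  1.36070434e+00 -1.21013585e-01]invalid input
invalid input
```

View pics/w1.png

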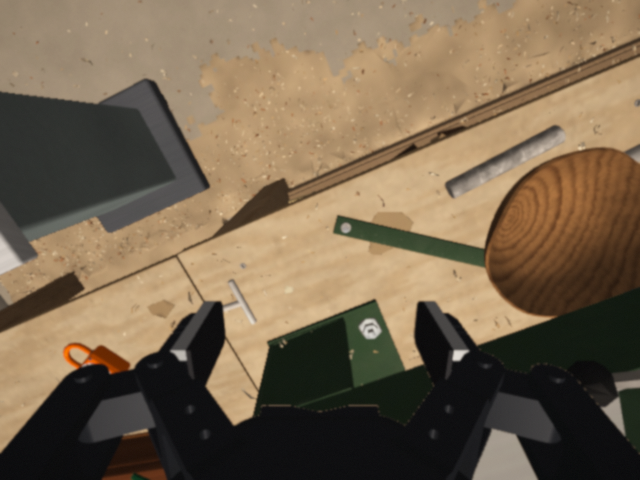

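The wrist picture is from the start pose, because the rows were refused (bench front, green box at the bottom). Perhaps every key must be given.

```bash
python3 -m pendant '[{"dx":-0.022,"dy":-0.0282,"dz":0,"rx":0,"ry":0,"rz":0,"hand":0.085},{"dx":-0.022,"dy":-0.0282,"dz":0,"rx":0,"ry":0,"rz":0,"hand":0.085}]'; python3 -m pendant '[{"dx":-0.022,"dy":-0.0282,"hand":0.085}]'; python3 -m pendant '[{"dx":-0.022,"dy":-0.0282,"dz":0,"rx":0,"ry":0,"rz":0,"hand":0.085}]' 30
```

```text
clock: 0.42
position: [0.2461, 0.4589, 0.2306]
ee_rot: [-0.0, 0.201, 0.98, -0.0]
contact_force: [0.3, -1.0, -0.0]
width: 0.0849
gripper_force: 0.0
clock: 0.5
position: [0.255, 0.423, 0.2308]
ee_rot: [-0.0, 0.202, 0.979, -0.0]
contact_force: [0.8, -0.9, 0.4]
width: 0.0852
gripper_force: 0.0invalid input
```

```bash
python3 -m pendant '[{"dx":-0.022,"dy":-0.0282,"dz":0,"rx":0,"ry":0,"rz":0,"hand":0.085},{"dx":-0.022,"dy":-0.0282,"dz":0,"rx":0,"ry":0,"rz":0,"hand":0.085},{"dx":-0.022,"dy":-0.0282,"dz":0,"rx":0,"ry":0,"rz":0,"hand":0.085},{"dx":-0.022,"dy":-0.0282,"dz":0,"rx":0,"ry":0,"rz":0,"hand":0.085},{"dx":-0.022,"dy":-0.0282,"dz":0,"rx":0,"ry":0,"rz":0,"hand":0.085}]'
python3 -m pendant '[{"dx":-0.0285,"dy":-0.012,"dz":0,"rx":0,"ry":0,"rz":0,"hand":0.085},{"dx":-0.0285,"dy":-0.012,"dz":0,"rx":0,"ry":0,"rz":0,"hand":0.085},{"dx":-0.0285,"dy":-0.012,"dz":0,"rx":0,"ry":0,"rz":0,"hand":0.085},{"dx":-0.0285,"dy":-0.012,"dz":0,"rx":0,"ry":0,"rz":0,"hand":0.085},{"dx":-0.0285,"dy":-0.012,"dz":0,"rx":0,"ry":0,"rz":0,"hand":0.085},{"dx":-0.0285,"dy":-0.012,"dz":0,"rx":0,"ry":0,"rz":0,"hand":0.085},{"dx":-0.0285,"dy":-0.012,"dz":0,"rx":0,"ry":0,"rz":0,"hand":0.085},{"dx":-0.0285,"dy":-0.012,"dz":0,"rx":0,"ry":0,"rz":0,"hand":0.085},{"dx":0,"dy":0,"dz":0.02,"rx":0,"ry":0,"rz":0,"hand":0.085},{"dx":0,"dy":0,"dz":0.02,"rx":0,"ry":0,"rz":0,"hand":0.085},{"dx":0,"dy":0,"dz":0,"rx":0,"ry":0,"rz":0,"hand":0.085},{"dx":0,"dy":0,"dz":0,"rx":0,"ry":0,"rz":0,"hand":0.085}]'
python3 - <<'E'
from h import *
c=cam('wrist'); cv2.imwrite('pics/w2.png',c['f']); s=manip.get_state();print(s['position'],s['qpos'])
import pickle; pickle.dump(c,open('w2.pkl','wb'))
E
```

```text
clock: 0.92
position: [0.3, 0.2494, 0.2314]
ee_rot: [0.0, 0.202, 0.979, 0.0]
contact_force: [2.4, -0.9, 0.1]
width: 0.0851
gripper_force: 0.0
clock: 1.92
position: [0.4705, 0.0723, 0.1906]
ee_rot: [-0.001, 0.203, 0.979, -0.0]
contact_force: [1.0, -1.2, 0.9]
width: 0.085
gripper_force: 0.0
[0.47139441 0.07252972 0.19164545] [ 6.54987585e-03  1.56064092e-01  1.76892319e+00  1.18800156e-04
  1.21668317e+00 -1.15665906e+00]
```

View pics/w2.png

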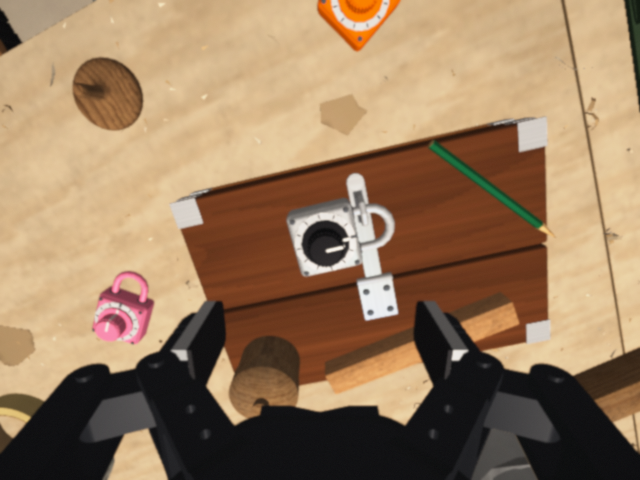

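The lock sits at about (325,243), with the shackle at (385,227), the staple at (362,205-235) and the white line at (335-350,248). The orange one is at (358,15) and the pink one at (122,312). Zooming this crop to measure.

```bash
python3 - <<'E'
from h import *
import pickle; c=pickle.load(open('w2.pkl','rb'))
print(plane(c,[[186,200],[533,127],[551,332]],.07))
g=cv2.cvtColor(c['f'],cv2.COLOR_BGR2HSV)
m=((g[:,:,2]<70)).astype(np.uint8); m[:200]=0;m[290:]=0;m[:,:290]=0;m[:,370:]=0
n,l,st,ce=cv2.connectedComponentsWithStats(m); print([(st[i],ce[i]) for i in range(n) if st[i][4]>50])
cv2.imwrite('pics/crop2.png',cv2.resize(c['f'][165:325,275:415],None,fx=3.75*1,fy=3.75,interpolation=cv2.INTER_CUBIC))
E
```

```text
[[ 0.40324576 -0.01570894  0.07      ]
 [ 0.45875392  0.25401489  0.07      ]
 [ 0.6446946   0.23099056  0.07      ]]
[(array([     0,      0,    640,    480, 305704], dtype=int32), array([319.47413184, 239.47158362])), (array([ 303,  221,   45,   45, 1394], dtype=int32), array([323.56958393, 242.28192253])), (array([322, 283,  34,   7, 102], dtype=int32), array([341.41176471, 286.64705882]))]
```

View pics/crop2.png

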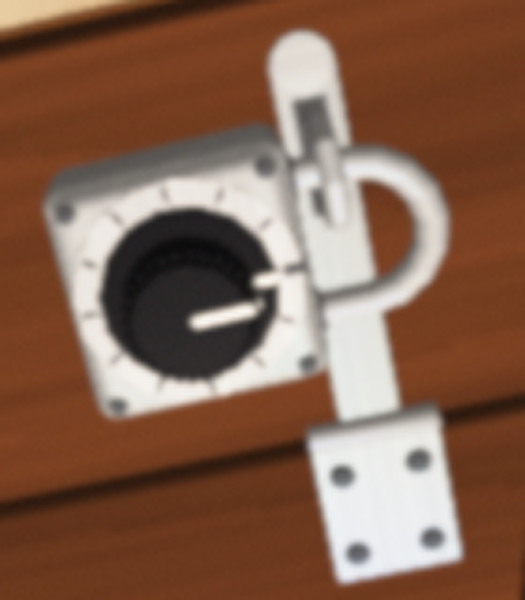

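Crop: steel body corners at about (57,190), (270,135), (322,362), (112,412). The long tick is at (290,268), the flange line at (254,283)-(280,277), and the line on the grip top at (192,323)-(255,312).

```bash
python3 - <<'E'
from h import *
import pickle; c=pickle.load(open('w2.pkl','rb'))
P=lambda pts,z: plane(c,np.array(pts,float)/3.75+[275,165],z)
B=P([[52,195],[270,133],[324,365],[108,415]],.097);print('body top',B.round(4),B.mean(0))
print([np.linalg.norm(B[i]-B[i-1]) for i in range(4)])
x=B[1]-B[0]+B[2]-B[3];print('lock yaw',np.degrees(np.arctan2(x[1],x[0])))
T=P([[282,269],[300,266]],.097);print('tick',T)
F=P([[254,283],[281,277]],.101);print('flange',F)
L=P([[192,323],[255,312]],.116);print('top line',L)
print('top centre',P([[190,322]],.116))
fl=P([[188,294]],.101);print('flange centre',fl)
for n,q in (('tick',T[0]),('fl',F.mean(0)),('top',L[1])):
  b=(B.mean(0)+fl[0])/2; d=q-b; 
  print(n,np.degrees(np.arctan2(d[1],d[0])))
for n,q in (('flline',F[1]-F[0]),('topline',L[1]-L[0])): print(n,np.degrees(np.arctan2(q[1],q[0])))
S=P([[312,60],[372,430]],.072);d=S[0]-S[1];print('strap dir(-case x)',np.degrees(np.arctan2(d[1],d[0])))
print('staple top',P([[330,145],[340,220]],.098))
E
```

```text
body top [[0.4439 0.0595 0.097 ]
 [0.4494 0.1032 0.097 ]
 [0.4983 0.0954 0.097 ]
 [0.4909 0.0503 0.097 ]] [0.47065718 0.07711833 0.097     ]
[np.float64(0.04793214260037501), np.float64(0.044029775969693284), np.float64(0.04950167031382765), np.float64(0.04565096921319599)]
lock yaw 81.7146227732289
tick [[0.475833   0.09514438 0.097     ]
 [0.47667473 0.09866411 0.097     ]]
flange [[0.47502054 0.08916769 0.101     ]
 [0.47597792 0.0944956  0.101     ]]
top line [[0.47275821 0.07658287 0.116     ]
 [0.47539947 0.08813319 0.116     ]]
top centre [[0.47242926 0.07631945 0.116     ]]
flange centre [[0.47196705 0.07637522 0.101     ]]
tick 76.1941201771861
fl 74.48691117474628
top 70.25350266293947
flline 79.81318647131455
topline 77.1194013594163
strap dir(-case x) 167.84725990335687
staple top [[0.45597576 0.11291887 0.098     ]
 [0.47067832 0.10933888 0.098     ]]
```

```bash
python3 -m pendant '[{"dx":0,"dy":0,"dz":0,"rx":0,"ry":0,"rz":7.1,"hand":0.06},{"dx":0,"dy":0,"dz":0,"rx":0,"ry":0,"rz":7.1,"hand":0.06},{"dx":0,"dy":0,"dz":0,"rx":0,"ry":0,"rz":7.1,"hand":0.06},{"dx":0,"dy":0,"dz":0,"rx":0,"ry":0,"rz":7.1,"hand":0.06},{"dx":0,"dy":0,"dz":0,"rx":0,"ry":0,"rz":7.1,"hand":0.06},{"dx":0,"dy":0,"dz":0,"rx":0,"ry":0,"rz":7.1,"hand":0.06},{"dx":0,"dy":0,"dz":0,"rx":0,"ry":0,"rz":7.1,"hand":0.06},{"dx":0,"dy":0,"dz":0,"rx":0,"ry":0,"rz":7.1,"hand":0.06},{"dx":0,"dy":0,"dz":0,"rx":0,"ry":0,"rz":7.1,"hand":0.06},{"dx":0,"dy":0,"dz":0,"rx":0,"ry":0,"rz":7.1,"hand":0.06},{"dx":0,"dy":0,"dz":0,"rx":0,"ry":0,"rz":7.1,"hand":0.06},{"dx":0,"dy":0,"dz":0,"rx":0,"ry":0,"rz":7.1,"hand":0.06}]' >/dev/null
python3 -m pendant '[{"dx":0,"dy":0,"dz":0,"rx":0,"ry":0,"rz":7.1,"hand":0.06},{"dx":0,"dy":0,"dz":0,"rx":0,"ry":0,"rz":7.1,"hand":0.06},{"dx":0,"dy":0,"dz":0,"rx":0,"ry":0,"rz":7.1,"hand":0.06},{"dx":0,"dy":0,"dz":0,"rx":0,"ry":0,"rz":7.1,"hand":0.06},{"dx":0,"dy":0,"dz":0,"rx":0,"ry":0,"rz":7.1,"hand":0.06},{"dx":0,"dy":0,"dz":0,"rx":0,"ry":0,"rz":7.1,"hand":0.06},{"dx":0,"dy":0,"dz":0,"rx":0,"ry":0,"rz":7.1,"hand":0.06},{"dx":0,"dy":0,"dz":0,"rx":0,"ry":0,"rz":7.1,"hand":0.06},{"dx":0,"dy":0,"dz":0,"rx":0,"ry":0,"rz":7.1,"hand":0.06},{"dx":0,"dy":0,"dz":0,"rx":0,"ry":0,"rz":7.1,"hand":0.06},{"dx":0,"dy":0,"dz":0,"rx":0,"ry":0,"rz":7.1,"hand":0.06},{"dx":0,"dy":0,"dz":0,"rx":0,"ry":0,"rz":7.1,"hand":0.06}]' >/dev/null
python3 -m pendant '[{"dx":0,"dy":0,"dz":0,"rx":0,"ry":0,"rz":6.8,"hand":0.06},{"dx":0,"dy":0,"dz":0,"rx":0,"ry":0,"rz":6.8,"hand":0.06},{"dx":0,"dy":0,"dz":0,"rx":0,"ry":0,"rz":6.8,"hand":0.06},{"dx":0,"dy":0,"dz":0,"rx":0,"ry":0,"rz":6.8,"hand":0.06},{"dx":0,"dy":0,"dz":0,"rx":0,"ry":0,"rz":0,"hand":0.06},{"dx":0,"dy":0,"dz":0,"rx":0,"ry":0,"rz":0,"hand":0.06}]'
python3 - <<'E'
from h import *
c=cam('wrist'); cv2.imwrite('pics/w3.png',c['f']); s=manip.get_state();A=Rq(s['ee_rot']);p=s['position'];print(p,s['qpos'],np.degrees(np.arctan2(A[1,1],A[0,1])))
import pickle; pickle.dump(c,open('w3.pkl','wb'))
print('tool shift',A.T@(np.array([.472,.0765,.103])-p))
# predicted pixels of knob top centre and flange centre
print(proj(c,[[.472,.0765,.116],[.472,.0765,.101]]))
v=c['f'].max(2); r=proj(c,[[.472,.0765,.108]])[0].astype(int); m=(v<70).astype(np.uint8); W=m*0; W[r[1]-35:r[1]+35,r[0]-35:r[0]+35]=1
n,l,st,ce=cv2.connectedComponentsWithStats(m*W); print([(st[i],ce[i]) for i in range(1,n) if st[i][4]>50])
E
```

```text
clock: 4.47
position: [0.472, 0.0728, 0.1926]
ee_rot: [-0.001, 0.937, -0.348, 0.001]
contact_force: [0.5, -0.0, 0.7]
width: 0.0603
gripper_force: 0.0
[0.47184142 0.07273434 0.19235965] [6.99824471e-03 1.55014417e-01 1.76833997e+00 8.92911287e-05
 1.21611571e+00 2.28933252e+00] -130.76982846420623
tool shift [-0.00247682 -0.00282494  0.08936016]
[[315.95159814 254.87667714]
 [316.17883302 247.82661098]]
[(array([ 294,  224,   45,   45, 1434], dtype=int32), array([316.62412831, 244.9511855 ]))]
```

```bash
python3 - <<'E'
from h import *
import pickle
for n,b in (('w2',(303,221)),('w3',(294,224))):
    c=pickle.load(open(n+'.pkl','rb')); ctr=[b[0]+22,b[1]+22]
    print(n,c['C'],[plane(c,[ctr],z)[0].round(4) for z in (.1,.108)], proj(c,[[.472,.0765,.108]]))
c=pickle.load(open('w3.pkl','rb'))
cv2.imwrite('pics/crop3.png',cv2.resize(c['f'][165:325,245:385],None,fx=3.75,fy=3.75,interpolation=cv2.INTER_CUBIC))
E
```

```text
w2 [0.39892957 0.103487   0.3327704 ] [array([0.472 , 0.0763, 0.1   ]), array([0.4694, 0.0772, 0.108 ])] [[325.4676511  246.47469588]]
w3 [0.53237572 0.02080152 0.3347378 ] [array([0.4729, 0.0759, 0.1   ]), array([0.475, 0.074, 0.108])] [[316.07613175 251.012784  ]]
```

View pics/crop3.png

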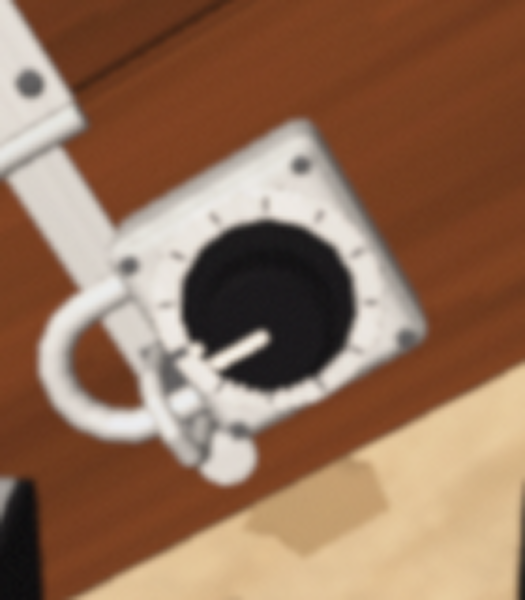

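The opposite view agrees: the flange line at crop (192,350) sits at the long tick near (168,357), so the dial is at about 0. The axis is about (0.4724,0.0762). Descending and gripping the knob.

```bash
python3 -m pendant '[{"dx":-0.0023,"dy":-0.0027,"dz":0.015,"rx":0,"ry":0,"rz":0,"hand":0.06},{"dx":0,"dy":0,"dz":0.025,"rx":0,"ry":0,"rz":0,"hand":0.06},{"dx":0,"dy":0,"dz":0.025,"rx":0,"ry":0,"rz":0,"hand":0.06},{"dx":0,"dy":0,"dz":0.015,"rx":0,"ry":0,"rz":0,"hand":0.06},{"dx":0,"dy":0,"dz":0.008,"rx":0,"ry":0,"rz":0,"hand":0.06},{"dx":0,"dy":0,"dz":0.0,"rx":0,"ry":0,"rz":0,"hand":0.06}]'
python3 -m pendant '[{"dx":0,"dy":0,"dz":0,"rx":0,"ry":0,"rz":0,"hand":0.02},{"dx":0,"dy":0,"dz":0,"rx":0,"ry":0,"rz":0,"hand":0.02},{"dx":0,"dy":0,"dz":0,"rx":0,"ry":0,"rz":0,"hand":0.02},{"dx":0,"dy":0,"dz":0,"rx":0,"ry":0,"rz":0,"hand":0.02},{"dx":0,"dy":0,"dz":0,"rx":0,"ry":0,"rz":0,"hand":0.02},{"dx":0,"dy":0,"dz":0,"rx":0,"ry":0,"rz":0,"hand":0.02}]' 30
```

```text
clock: 5.02
position: [0.4704, 0.076, 0.1021]
ee_rot: [0.001, 0.937, -0.349, -0.001]
contact_force: [0.1, 0.3, -0.5]
width: 0.0601
gripper_force: 0.0
clock: 5.52
position: [0.4724, 0.0759, 0.1047]
ee_rot: [-0.0, 0.937, -0.35, 0.001]
contact_force: [-1.0, -0.3, 6.9]
width: 0.0246
gripper_force: 29.4
```

```bash
python3 -m pendant '[{"dx":0,"dy":0,"dz":0,"rx":0,"ry":0,"rz":-7,"hand":0.02},{"dx":0,"dy":0,"dz":0,"rx":0,"ry":0,"rz":-7,"hand":0.02},{"dx":0,"dy":0,"dz":0,"rx":0,"ry":0,"rz":-7,"hand":0.02},{"dx":0,"dy":0,"dz":0,"rx":0,"ry":0,"rz":-7,"hand":0.02},{"dx":0,"dy":0,"dz":0,"rx":0,"ry":0,"rz":-7,"hand":0.02},{"dx":0,"dy":0,"dz":0,"rx":0,"ry":0,"rz":-7,"hand":0.02},{"dx":0,"dy":0,"dz":0,"rx":0,"ry":0,"rz":-7,"hand":0.02},{"dx":0,"dy":0,"dz":0,"rx":0,"ry":0,"rz":-7,"hand":0.02},{"dx":0,"dy":0,"dz":0,"rx":0,"ry":0,"rz":-7,"hand":0.02},{"dx":0,"dy":0,"dz":0,"rx":0,"ry":0,"rz":-7,"hand":0.02},{"dx":0,"dy":0,"dz":0,"rx":0,"ry":0,"rz":-7,"hand":0.02},{"dx":0,"dy":0,"dz":0,"rx":0,"ry":0,"rz":-7,"hand":0.02}]'
python3 -m pendant '[{"dx":0,"dy":0,"dz":0,"rx":0,"ry":0,"rz":-6,"hand":0.02},{"dx":0,"dy":0,"dz":0,"rx":0,"ry":0,"rz":-6,"hand":0.02},{"dx":0,"dy":0,"dz":0,"rx":0,"ry":0,"rz":-6,"hand":0.02},{"dx":0,"dy":0,"dz":0,"rx":0,"ry":0,"rz":-6,"hand":0.02},{"dx":0,"dy":0,"dz":0,"rx":0,"ry":0,"rz":-6,"hand":0.02},{"dx":0,"dy":0,"dz":0,"rx":0,"ry":0,"rz":-6,"hand":0.02},{"dx":0,"dy":0,"dz":0,"rx":0,"ry":0,"rz":0,"hand":0.02},{"dx":0,"dy":0,"dz":0,"rx":0,"ry":0,"rz":0,"hand":0.02}]'
python3 - <<'E'
from h import *
s=manip.get_state();A=Rq(s['ee_rot']);print(s['moment'],np.degrees(np.arctan2(A[1,1],A[0,1])))
E
python3 -m pendant '[{"dx":0,"dy":0,"dz":0,"rx":0,"ry":0,"rz":0,"hand":0.06},{"dx":0,"dy":0,"dz":0,"rx":0,"ry":0,"rz":0,"hand":0.06},{"dx":0,"dy":0,"dz":0,"rx":0,"ry":0,"rz":0,"hand":0.06},{"dx":0,"dy":0,"dz":-0.02,"rx":0,"ry":0,"rz":0,"hand":0.08},{"dx":0,"dy":0,"dz":-0.025,"rx":0,"ry":0,"rz":0,"hand":0.08},{"dx":0,"dy":0,"dz":-0.025,"rx":0,"ry":0,"rz":0,"hand":0.08},{"dx":0,"dy":0,"dz":-0.02,"rx":0,"ry":0,"rz":0,"hand":0.08},{"dx":0,"dy":0,"dz":0,"rx":0,"ry":0,"rz":0,"hand":0.08},{"dx":0,"dy":0,"dz":0,"rx":0,"ry":0,"rz":0,"hand":0.08}]'
python3 - <<'E'
from h import *
c=cam('wrist'); s=manip.get_state();print(s['position'],s['qpos'])
import pickle; pickle.dump(c,open('w4.pkl','wb'))
r=proj(c,[[.4724,.0762,.1]])[0].astype(int);o=(r[0]-75,r[1]-75);print(o)
cv2.imwrite('pics/crop4.png',cv2.resize(c['f'][o[1]:o[1]+150,o[0]:o[0]+150],None,fx=4,fy=4,interpolation=cv2.INTER_CUBIC))
E
```

```text
clock: 6.52
position: [0.4725, 0.0769, 0.1047]
ee_rot: [-0.0, 0.929, 0.369, 0.002]
contact_force: [-0.2, 2.1, 5.0]
width: 0.0244
gripper_force: 29.4
clock: 7.18
position: [0.4719, 0.0771, 0.1046]
ee_rot: [-0.0, 0.772, 0.636, 0.001]
contact_force: [-1.2, 2.8, 7.4]
width: 0.024
gripper_force: 29.6
[ 0.49670439  0.29993539 -0.01328199] -10.984226931827543
clock: 7.93
position: [0.4721, 0.0759, 0.1941]
ee_rot: [0.001, 0.771, 0.636, 0.001]
contact_force: [0.1, 0.1, -0.6]
width: 0.08
gripper_force: 0.0
[0.4710689  0.07584566 0.19292715] [ 1.36978109e-02  1.55504755e-01  1.76620469e+00 -4.05082613e-05
  1.22026340e+00  2.05194459e-01]
(np.int64(243), np.int64(167))
```

View pics/crop4.png

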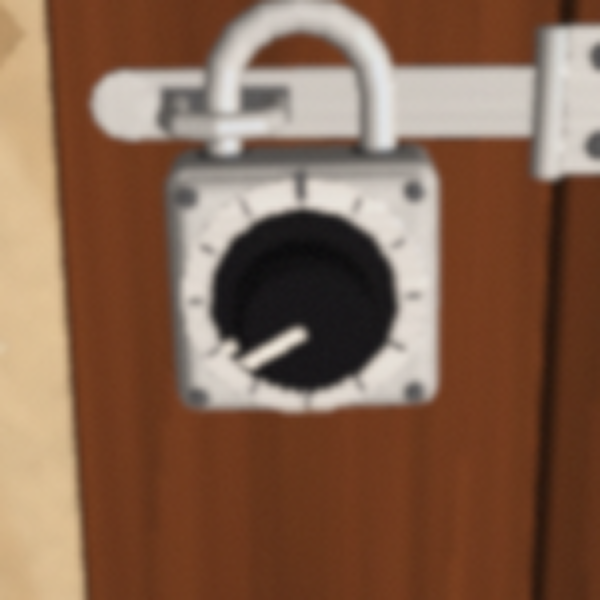

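The line stands at the 4th tick anticlockwise (flange mark at crop (230,346), long tick at (300,188)), so the dial is set. Next, the body position for the side grip.

```bash
python3 - <<'E'
from h import *
import pickle; c=pickle.load(open('w4.pkl','rb'))
P=lambda p,z: plane(c,np.array(p,float)/4+[243,167],z)
B=P([[178,168],[436,160],[440,402],[184,408]],.097);m=B.mean(0);print(B.round(4),m)
x=B[0]-B[3]+B[1]-B[2];y=B[0]-B[1]+B[3]-B[2]
print(np.degrees(np.arctan2(x[1],x[0])),np.degrees(np.arctan2(-y[1],-y[0]))+90)
fc=P([[305,300]],.101);print('flange',fc)
s=manip.get_state();A=Rq(s['ee_rot']);print('shift to flange/body', A.T@(np.r_[fc[0,:2],.077]-s['position']),A.T@(np.r_[m[:2],.077]-s['position']))
E
```

```text
[[0.4548 0.1048 0.097 ]
 [0.5018 0.0972 0.097 ]
 [0.4948 0.0494 0.097 ]
 [0.4455 0.0578 0.097 ]] [0.47422884 0.07728313 0.097     ]
80.19333618906727 80.57578658803817
flange [[0.47317845 0.07641126 0.101     ]]
shift to flange/body [0.00097004 0.0020056  0.11592632] [0.00202588 0.00287087 0.11592588]
```

```bash
python3 -m pendant '[{"dx":0.001,"dy":0.002,"dz":0.02,"rx":0,"ry":0,"rz":-0.8,"hand":0.085},{"dx":0,"dy":0,"dz":0.03,"rx":0,"ry":0,"rz":0,"hand":0.085},{"dx":0,"dy":0,"dz":0.03,"rx":0,"ry":0,"rz":0,"hand":0.085},{"dx":0,"dy":0,"dz":0.02,"rx":0,"ry":0,"rz":0,"hand":0.085},{"dx":0,"dy":0,"dz":0.01,"rx":0,"ry":0,"rz":0,"hand":0.085},{"dx":0,"dy":0,"dz":0.006,"rx":0,"ry":0,"rz":0,"hand":0.085},{"dx":0,"dy":0,"dz":0,"rx":0,"ry":0,"rz":0,"hand":0.085}]'
python3 -m pendant '[{"dx":0,"dy":0,"dz":0,"rx":0,"ry":0,"rz":0,"hand":0.045},{"dx":0,"dy":0,"dz":0,"rx":0,"ry":0,"rz":0,"hand":0.045},{"dx":0,"dy":0,"dz":0,"rx":0,"ry":0,"rz":0,"hand":0.045},{"dx":0,"dy":0,"dz":0,"rx":0,"ry":0,"rz":0,"hand":0.045},{"dx":0,"dy":0,"dz":0,"rx":0,"ry":0,"rz":0,"hand":0.045},{"dx":0,"dy":0,"dz":0,"rx":0,"ry":0,"rz":0,"hand":0.045}]' 50
```

```text
clock: 8.57
position: [0.4716, 0.0765, 0.075]
ee_rot: [-0.002, 0.767, 0.642, -0.002]
contact_force: [0.9, -0.6, -0.4]
width: 0.0852
gripper_force: 0.0
clock: 9.07
position: [0.474, 0.0767, 0.0783]
ee_rot: [0.0, 0.767, 0.642, 0.001]
contact_force: [-1.4, 0.5, 6.1]
width: 0.0507
gripper_force: 55.0
```

```bash
python3 -m pendant '[{"dx":0,"dy":0,"dz":-0.001,"rx":0,"ry":0,"rz":0,"hand":0.045},{"dx":0,"dy":0,"dz":-0.001,"rx":0,"ry":0,"rz":0,"hand":0.045},{"dx":-0.003,"dy":0,"dz":0,"rx":0,"ry":0,"rz":0,"hand":0.045},{"dx":-0.003,"dy":0,"dz":0,"rx":0,"ry":0,"rz":0,"hand":0.045},{"dx":-0.003,"dy":0,"dz":0,"rx":0,"ry":0,"rz":0,"hand":0.045},{"dx":-0.003,"dy":0,"dz":0,"rx":0,"ry":0,"rz":0,"hand":0.045},{"dx":0,"dy":0,"dz":0,"rx":0,"ry":0,"rz":0,"hand":0.045}]'
python3 -m pendant '[{"dx":-0.003,"dy":0,"dz":0,"rx":0,"ry":0,"rz":0,"hand":0.045},{"dx":-0.003,"dy":0,"dz":0,"rx":0,"ry":0,"rz":0,"hand":0.045},{"dx":0,"dy":0,"dz":0,"rx":0,"ry":0,"rz":0,"hand":0.045}]'
```

```text
clock: 9.65
position: [0.4708, 0.0644, 0.079]
ee_rot: [-0.001, 0.767, 0.641, -0.0]
contact_force: [-1.5, 0.1, -4.1]
width: 0.0509
gripper_force: 53.8
clock: 9.9
position: [0.4698, 0.0585, 0.0791]
ee_rot: [-0.0, 0.767, 0.642, -0.0]
contact_force: [-1.6, 1.2, -4.3]
width: 0.0507
gripper_force: 53.7
```

```bash
python3 -m pendant '[{"dx":-0.003,"dy":0,"dz":0,"rx":0,"ry":0,"rz":0,"hand":0.045},{"dx":-0.003,"dy":0,"dz":0,"rx":0,"ry":0,"rz":0,"hand":0.045},{"dx":-0.002,"dy":0,"dz":0,"rx":0,"ry":0,"rz":0,"hand":0.045},{"dx":0,"dy":0,"dz":0,"rx":0,"ry":0,"rz":0,"hand":0.045}]'
python3 -m pendant '[{"dx":-0.002,"dy":0,"dz":0,"rx":0,"ry":0,"rz":0,"hand":0.045},{"dx":-0.002,"dy":0,"dz":0,"rx":0,"ry":0,"rz":0,"hand":0.045},{"dx":0,"dy":0,"dz":0,"rx":0,"ry":0,"rz":0,"hand":0.045}]'
```

```text
clock: 10.23
position: [0.4685, 0.0505, 0.0792]
ee_rot: [-0.0, 0.767, 0.642, -0.0]
contact_force: [-1.3, 1.0, -4.3]
width: 0.0506
gripper_force: 53.7
clock: 10.48
position: [0.4679, 0.0467, 0.0792]
ee_rot: [-0.0, 0.767, 0.642, -0.0]
contact_force: [-3.0, 1.8, -3.9]
width: 0.0505
gripper_force: 53.7
```

30 mm so far. Small steps now until the end stop shows in the force.

```bash
for i in 1; do python3 -m pendant '[{"dx":-0.002,"dy":0,"dz":0,"rx":0,"ry":0,"rz":0,"hand":0.045},{"dx":0,"dy":0,"dz":0,"rx":0,"ry":0,"rz":0,"hand":0.045}]'|grep -E "pos|cont"; python3 -m pendant '[{"dx":-0.001,"dy":0,"dz":0,"rx":0,"ry":0,"rz":0,"hand":0.045},{"dx":0,"dy":0,"dz":0,"rx":0,"ry":0,"rz":0,"hand":0.045}]'|grep -E "pos|cont"; done
python3 - <<'E'
from h import *
c=cam('wrist')
import pickle; pickle.dump(c,open('w5.pkl','wb'))
r=proj(c,[[.478,.09,.09]])[0].astype(int);o=(max(r[0]-100,0),max(r[1]-75,0));print(o,r)
cv2.imwrite('pics/crop5.png',cv2.resize(c['f'][o[1]:o[1]+150,o[0]:o[0]+200],None,fx=4,fy=4,interpolation=cv2.INTER_CUBIC))
E
```

```text
position: [0.4676, 0.0455, 0.0792]
contact_force: [-2.5, 4.4, -5.4]
position: [0.4675, 0.0454, 0.0792]
contact_force: [-3.2, 6.5, -5.0]
(np.int64(223), np.int64(142)) [323 217]
```

```bash
python3 -m pendant '[{"dx":-0.002,"dy":0,"dz":0,"rx":0,"ry":0,"rz":0,"hand":0.045},{"dx":0,"dy":0,"dz":0,"rx":0,"ry":0,"rz":0,"hand":0.045}]'|grep -E "pos|cont"
python3 - <<'E'
from h import *
c=cam('wrist')
import pickle; pickle.dump(c,open('w5.pkl','wb'))
o=(223,142)
cv2.imwrite('pics/crop5.png',cv2.resize(c['f'][o[1]:o[1]+150,o[0]:o[0]+200],None,fx=4,fy=4,interpolation=cv2.INTER_CUBIC))
E
```

```text
position: [0.4671, 0.0449, 0.0791]
contact_force: [-1.4, 12.0, -4.7]
```

View pics/crop5.png

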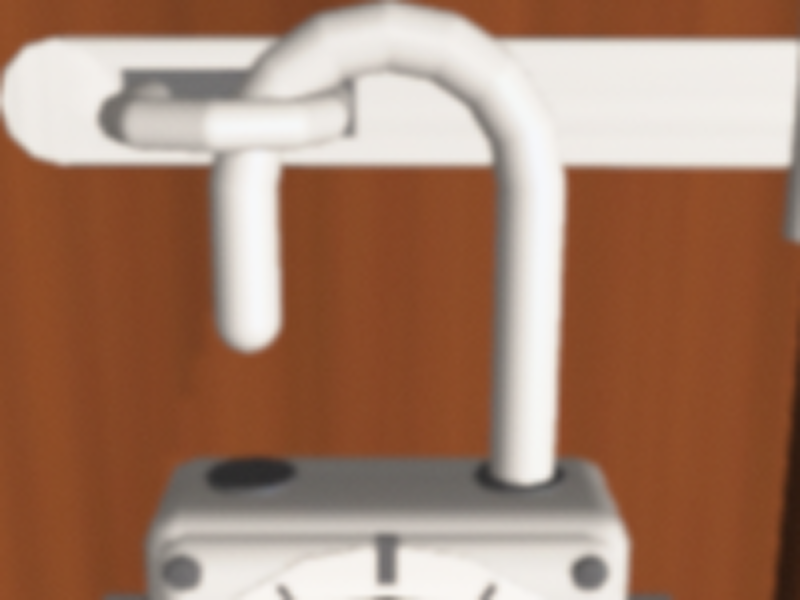

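The shackle is fully open: free end at crop (247,350), staple bar at (265,122), body hole at (250,473). Working out how far to push forward so the staple sits mid-gap.

```bash
python3 - <<'E'
from h import *
import pickle; c=pickle.load(open('w5.pkl','rb'))
s=manip.get_state();A=Rq(s['ee_rot']);p=s['position']
P=lambda q,z:((plane(c,np.array([q],float)/4+[223,142],z)[0]-p)@A).round(4)
for zz in (.084,.087): print('free end',P([247,352],zz),'hole',P([250,473],zz))
print('staple top',P([255,122],.096),P([115,122],.096),P([350,122],.096))
print('strap edges',P([300,40],.072),P([300,164],.072))
E
```

```text
free end [ 0.0388 -0.0141 -0.0046] hole [ 0.0248 -0.0142 -0.0047]
free end [ 0.0397 -0.0137 -0.0076] hole [ 0.026  -0.0138 -0.0077]
staple top [ 0.0647 -0.0113 -0.0165] [ 0.0647 -0.0244 -0.0165] [ 0.0647 -0.0024 -0.0165]
strap edges [ 0.0708 -0.0084  0.0075] [ 0.0573 -0.0087  0.0075]
```

```bash
python3 -m pendant '[{"dx":0.003,"dy":0,"dz":0,"rx":0,"ry":0,"rz":0,"hand":0.045},{"dx":0.004,"dy":0,"dz":0,"rx":0,"ry":0,"rz":0,"hand":0.045},{"dx":0.004,"dy":0,"dz":0,"rx":0,"ry":0,"rz":0,"hand":0.045},{"dx":0.004,"dy":0,"dz":0,"rx":0,"ry":0,"rz":0,"hand":0.045},{"dx":0.004,"dy":0,"dz":0,"rx":0,"ry":0,"rz":0,"hand":0.045},{"dx":0,"dy":0,"dz":0,"rx":0,"ry":0,"rz":0,"hand":0.045}]'|grep -E "pos|cont"
python3 -m pendant '[{"dx":0.004,"dy":0,"dz":0,"rx":0,"ry":0,"rz":0,"hand":0.045},{"dx":0.004,"dy":0,"dz":0,"rx":0,"ry":0,"rz":0,"hand":0.045},{"dx":0.004,"dy":0,"dz":0,"rx":0,"ry":0,"rz":0,"hand":0.045},{"dx":0.0035,"dy":0,"dz":0,"rx":0,"ry":0,"rz":0,"hand":0.045},{"dx":0,"dy":0,"dz":0,"rx":0,"ry":0,"rz":0,"hand":0.045},{"dx":0,"dy":0,"dz":0,"rx":0,"ry":0,"rz":0,"hand":0.045}]'|grep -E "pos|cont"
python3 - <<'E'
from h import *
c=cam('wrist')
import pickle; pickle.dump(c,open('w6.pkl','wb'))
o=(223,142)
cv2.imwrite('pics/crop6.png',cv2.resize(c['f'][o[1]:o[1]+150,o[0]:o[0]+200],None,fx=4,fy=4,interpolation=cv2.INTER_CUBIC))
E
```

```text
position: [0.4715, 0.0613, 0.0795]
contact_force: [0.1, 0.1, -3.2]
position: [0.4735, 0.0763, 0.0793]
contact_force: [-0.4, 0.2, -3.7]
```

View pics/crop6.png

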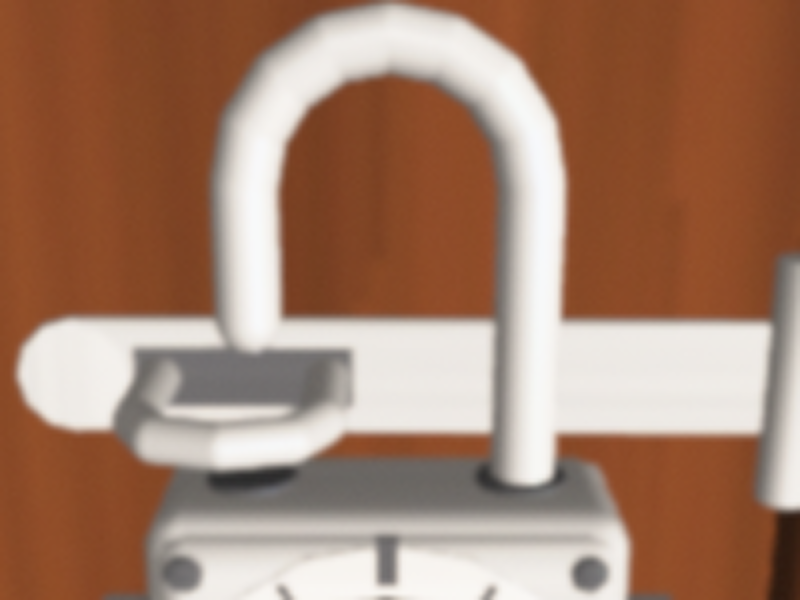

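Shackle still open, with the staple (strap centre at crop row 375, arch at 380-450) between the free end (247,345) and the body. Lifting straight up.

```bash
python3 -m pendant '[{"dx":0,"dy":0,"dz":-0.004,"rx":0,"ry":0,"rz":0,"hand":0.045},{"dx":0,"dy":0,"dz":-0.005,"rx":0,"ry":0,"rz":0,"hand":0.045},{"dx":0,"dy":0,"dz":0,"rx":0,"ry":0,"rz":0,"hand":0.045}]'|grep -E "pos|cont"
python3 -m pendant '[{"dx":0,"dy":0,"dz":-0.005,"rx":0,"ry":0,"rz":0,"hand":0.045},{"dx":0,"dy":0,"dz":-0.005,"rx":0,"ry":0,"rz":0,"hand":0.045},{"dx":0,"dy":0,"dz":-0.005,"rx":0,"ry":0,"rz":0,"hand":0.045},{"dx":0,"dy":0,"dz":-0.005,"rx":0,"ry":0,"rz":0,"hand":0.045},{"dx":0,"dy":0,"dz":0,"rx":0,"ry":0,"rz":0,"hand":0.045}]'|grep -E "pos|cont"
```

```text
position: [0.4744, 0.076, 0.0894]
contact_force: [0.8, -0.6, -3.6]
position: [0.4744, 0.0761, 0.1096]
contact_force: [0.3, -0.3, -3.5]
```

```bash
python3 -m pendant '[{"dx":0,"dy":0,"dz":-0.01,"rx":0,"ry":0,"rz":0,"hand":0.045},{"dx":0,"dy":0,"dz":-0.02,"rx":0,"ry":0,"rz":0,"hand":0.045},{"dx":0,"dy":0,"dz":-0.025,"rx":0,"ry":0,"rz":0,"hand":0.045},{"dx":0,"dy":0,"dz":-0.025,"rx":0,"ry":0,"rz":0,"hand":0.045},{"dx":0,"dy":0,"dz":-0.025,"rx":0,"ry":0,"rz":0,"hand":0.045},{"dx":0,"dy":0,"dz":-0.015,"rx":0,"ry":0,"rz":0,"hand":0.045},{"dx":0,"dy":0,"dz":0,"rx":0,"ry":0,"rz":0,"hand":0.045},{"dx":0,"dy":0,"dz":0,"rx":0,"ry":0,"rz":0,"hand":0.045},{"dx":0,"dy":0,"dz":0,"rx":0,"ry":0,"rz":0,"hand":0.045},{"dx":0,"dy":0,"dz":0,"rx":0,"ry":0,"rz":0,"hand":0.045},{"dx":0,"dy":0,"dz":0,"rx":0,"ry":0,"rz":0,"hand":0.045},{"dx":0,"dy":0,"dz":0,"rx":0,"ry":0,"rz":0,"hand":0.045}]'
python3 - <<'E'
from h import *
import pickle; o=pickle.load(open('w6.pkl','rb')); c=cam('wrist')
# lock fixed in the tool view: compare body-front patch and shackle against the view before lifting
for n,(y0,y1,x0,x1) in dict(body=(262,285,262,380),bow=(143,165,290,352),freeleg=(190,229,277,293)).items():
    t=o['f'][y0:y1,x0:x1]; r=cv2.matchTemplate(c['f'][y0-8:y1+8,x0-8:x1+8],t,cv2.TM_CCOEFF_NORMED); _,v,_,l=cv2.minMaxLoc(r); print(n,round(v,2),l[0]-8,l[1]-8)
E
```

```text
clock: 13.8
position: [0.4729, 0.0761, 0.2272]
ee_rot: [-0.001, 0.767, 0.642, -0.001]
contact_force: [0.1, -0.2, -4.4]
width: 0.0507
gripper_force: 53.9
body 0.98 0 0
bow 1.0 0 0
freeleg 0.95 0 -3
```

```bash
python3 -c "
from rig import manip; print(manip.sign_off())"
```

```text
the job is handed in; nothing more can be done
None
```

I set the dial to four, drew the shackle fully open, lifted the lock off the staple, and handed the job in with the lock still gripped, open and dial up, about 15 cm above the case (13.8 s on the clock).

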